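# Set the gauge pin and hold the plate at its overhang

## Task

First tighten the small upright chuck on its gauge pin by turning the black sleeve clockwise (seen from above) until the jaws clamp the pin. Then slide the aluminium plate outward over the edge of the timber block, keeping it flat on the block and square with it, until its red line is level with the gauge pin, and finish while still holding it there so that it cannot tip. Do not let the plate touch the pin or the chuck, and leave everything else on the bench where it stands.

Things in the scene. Friction and masses are not known exactly. Their poses are not given: they have to be found in the camera images.
- block: fixed timber block 220 x 110 mm, flat top 80 mm above the bench, on a steel base plate (460 x 260 x 12 mm). Origin on the bench straight below the middle of the block's outer edge; x points outward (the way the plate must slide), z up; the block spans x = -220 to 0 mm, y = -55 to +55 mm. Position and yaw vary
- chuck: fixed upright chuck on a blue foot of 62 mm diameter, standing on the base plate beside the plate's path, 130 to 165 mm beyond the block's edge, 100 mm to the -y side of its middle line. Origin on the chuck's axis under the foot, 12 mm above the bench; axes parallel to the block's. Three steel jaws reach up to 86 mm above the bench and move in together as the sleeve turns
- sleeve (a joint): turn of the chuck's black sleeve in rad, 0 fully open to 1.4 at its stop; grows when turned clockwise seen from above, stays where it is left (friction 0.12 N m, more once the jaws press). Starts between 0 and 0.15; the jaws, 2 mm per rad, touch the pin at about 1.25 and are clamped hard when the sleeve is turned on to its stop
- sleeve_grip (a point): point on the chuck's axis at the height to grip the sleeve, 64 mm above the bench; the sleeve is a round black cylinder of 46 mm diameter (48 mm over its ribs) from 38 to 71 mm above the bench and tapers above that; one rib is white
- pin: loose gauge pin, a steel rod of 8 mm diameter and 61 mm long with a red pointed tip, standing upright in the middle of the open jaws; origin at its lower end (45 mm above the bench), z along it, tip 106 mm above the bench. It must stay upright in the chuck
- plate: loose aluminium plate 260 x 90 x 6 mm, about 0.42 kg, lying on the block, 40 to 70 mm over its edge at the start, up to 0.18 rad out of square and 10 mm off the middle line. Origin in the middle of its underside; x towards its leading (outer) end, z up. Its centre of mass is within 15 mm of the origin, so at the mark it tips off the block unless held
- red_line (a point): the end nearest the chuck of the red line painted straight across the plate's top: 6 mm wide, 100 mm ahead of the plate's centre, 30 mm behind its leading end; this point is on the side edge (plate y = -45 mm). It must come level with the pin: at the same distance outward along the block's x axis
- push_grip (a point): middle of the dark wooden grip that stands upright across the plate near its inner end: 14 mm thick along the plate's x, 70 mm long along y, 42 mm tall above the plate's top. This point is 95 mm behind the plate's centre and 30 mm above its underside
- screwdriver: loose screwdriver with a yellow handle, lying on the bench; bystander. Origin at its middle
- hammer: loose hammer lying on the bench; bystander. Origin at its middle
- flask: black drinks flask, 66 mm diameter, 220 mm tall, standing; bystander. Origin in the middle of its underside
- spray_can: blue spray can, 64 mm diameter, 190 mm tall, standing; bystander. Origin in the middle of its underside
- finial: heavy dark cast finial, a pointed spike 255 mm tall on an L-shaped foot 170 mm long; bystander. Origin in the middle of its underside
- offcut_pot: yellow pot, 80 mm diameter, 80 mm tall, standing empty; bystander. Origin in the middle of its underside

How it is judged:
By the outcome, as a careful person would: the job done as asked, in the order asked, and still so for the second after the job is handed in, while the arm keeps its last pose, push and grip.
It also fails if it takes over 51 s, if anything falls off the work surface, if the arm or the gripper's body presses on something with over 40 N, if the wrist force passes 120 N, or if a joint passes its speed limit or range.

## Robot

A 6-joint arm with a two-finger parallel gripper is mounted at the origin on the work surface. World frame = base frame: x ahead of the robot, y to its left, z up, the work surface at z = 0. Lengths are in mm, angles in rad, forces in N, time in s.
With the tool pointing down it reaches from about 350 to 775 mm from the base axis. Payload 7.3 kg.
Tool frame: the origin (TCP) lies midway between the tips of the shut fingers; the grasp point (between the pads) lies 19 mm behind it; x points along the fingers, y is the direction in which the jaws open and shut, and the axes are right-handed (so a half turn about x gives the same grasp; the last joint's range is limited). The gripper opens to 92 mm and grips with 3 to 60 N. Pads are 19 mm wide; open, the fingers measure 130 mm over their backs; the gripper's body (75 mm by 190 mm) begins 47 mm behind the grasp point.
Start: joints at [1.018, 0.342, 1.524, -0, 1.275, -0.146], TCP at [207.716, 482.181, 226.741] pointing down, gripper open.
Joint ranges: [-2.53, 2.53], [-0.77, 2.02], [0.04, 2.7], [-1, 4.14], [0.28, 2.66], [-3.11, 3.11]. Speed limits (rad/s): [2.57, 2.57, 3.14, 3.14, 3.14, 3.14].

## Interface

Orientations are given as [roll, pitch, yaw] about the fixed x, y, z axes, in that order (R = Rz(yaw) Ry(pitch) Rx(roll)).
In Python, from plant import get_obs, capture, close_job gives the robot as it stands. The module is installed in compiled form; this text tells all that it offers.
- The arm moves only by the tool send_rows, never from a script. Its argument "moves" is a list of rows, each a list of 4 numbers: the shift along the tool's x, y, z in mm, then the turn about the tool's x in degrees. In form: [[tx, ty, tz, yaw], ...]. A call has 1 to 8 rows; each row shifts and turns the commanded pose from where the row before left it, along the tool's axes as they then stand; what a row does not reach is not made up. A row lasts 1/8 s, in which the tool goes at most 62.5 mm and 10.7 degrees, less where a joint would pass 70% of its speed; a pose out of reach is approached as far as the arm can. A call with a gripper value outside its range is refused whole. "hand" is the opening, from 0 (shut) to 1 (fully open), set as the call begins (left out, the last holds). The fingers move at their own pace and stop on an object; the grip force is fixed at half the most. Time passes only in rows, so rows that do not move let the fingers close. It gives the time, the measured TCP pose, the force and the opening at its end, in the units of the state.
- get_obs(): the state, without advancing time (a new reading comes with each control period).
- capture(name): name is "scene" or "side" or "wrist"; returns a dict with "image" (384x512x3 uint8, red, green, blue), "K" (3x3 intrinsics, pixels), "dist" ([k1, k2, p1, p2, k3] as OpenCV has them; the pictures are not rectified), "position" and "attitude" of the camera in the world; the wrist camera has in their place "mount" (4x4, takes a point from camera to tool coordinates, whose origin is the TCP and whose axes are the tool frame's). Camera axes: x right, y down, z forward; pixel columns grow to the right and rows downward; lengths in mm; the calibration is good to about 2 mm. A picture is of the moment at which its call begins: read the wrist's pose just before it. There is no depth.
- close_job(): hands the job in, once; it reports no verdict.
The state is a dict: "time": time; "joint_positions": joint angles; "dq": joint speeds; "tau": joint torques, N m; "tool_pos": TCP position; "tcp_rot": TCP orientation; "contact_force": force on the tool from outside, world axes, zero at the start; "moment": the same for the moment, N m; "grip_width": finger opening in mm.
Only numpy, scipy, OpenCV 4.12 (cv2) and the standard library are available. Lean on these libraries where they do the work, as an engineer would, in place of code of your own. Each camera call takes 0.05 s, during which the arm holds its last target. There are 200 camera calls.

## Working session

There is one attempt and no reset: what is moved stays moved. The work goes in short steps, Python scripts to look and compute and a tool call to move; the robot and the scene stay as the last step left them, time stands still between calls to the robot, and variables do not carry over. Pictures are saved under pics/ and viewed, about 8 in all and at most 12, crops included, and the job is handed in when it is done.

Besides the shell and the picture viewer there is one more tool, called after ">>>" in YAML: its name, and indented under it one key for each argument. send_rows: Moves the arm, as the interface text tells. Its arguments: {"type":"object","properties":{"moves":{"type":"array","items":{"type":"array","items":{"type":"number"}}},"hand":{"type":"number"}},"required":["moves"]}

```bash
mkdir -p pics; cat > h.py <<'E'
import numpy as np,cv2
from plant import get_obs,capture,close_job
from scipy.spatial.transform import Rotation as R
def snap(cam,name):
    o=get_obs(); c=capture(cam); cv2.imwrite(f'pics/{name}.png',c['image'][:,:,::-1])
    if cam=='wrist':
        T=np.eye(4);T[:3,:3]=R.from_euler('xyz',o['tcp_rot']).as_matrix();T[:3,3]=o['tool_pos'];T=T@np.array(c['mount'])
    else:
        a=np.array(c['attitude'],float);T=np.eye(4);T[:3,3]=c['position']
        T[:3,:3]=a if a.shape==(3,3) else (R.from_euler('xyz',a).as_matrix() if a.size==3 else R.from_quat(a).as_matrix())
    np.savez(f'pics/{name}.npz',K=c['K'],d=c['dist'],T=T); return c
def load(n): return np.load(f'pics/{n}.npz')
def pix2z(n,uv,z):
    c=load(n);p=cv2.undistortPoints(np.array(uv,float).reshape(-1,1,2),c['K'],np.array(c['d'],float))[:,0]
    r=np.c_[p,np.ones(len(p))]@c['T'][:3,:3].T;t=c['T'][:3,3];z=np.broadcast_to(z,len(p))
    return t+r*((z-t[2])/r[:,2])[:,None]
def proj(n,X):
    c=load(n);Ti=np.linalg.inv(c['T']);return cv2.projectPoints(np.array(X,float).reshape(-1,1,3),cv2.Rodrigues(Ti[:3,:3])[0],Ti[:3,3],c['K'],np.array(c['d'],float))[0][:,0]
E
python3 - <<'E'
from h import *
np.set_printoptions(precision=3,suppress=True)
print(get_obs())
for n in('scene','side'):
    c=snap(n,n);print(n,c['attitude'],c['position'],c['K'],c['dist'])
    i=cv2.imread(f'pics/{n}.png');cv2.imwrite(f'pics/{n}_b.png',cv2.resize(i,(800,600)))
snap('wrist','w0')
E
```

```text
{'time': 0.0, 'joint_positions': array([ 1.018,  0.343,  1.525, -0.   ,  1.275, -0.146]), 'dq': array([-0.   , -0.   ,  0.001,  0.002, -0.   ,  0.001]), 'tau': array([  0.001, -43.122, -24.423,   0.072,   0.056,  -0.   ]), 'tool_pos': array([207.498, 481.83 , 226.056]), 'tcp_rot': array([-1.7  ,  1.569, -2.106]), 'contact_force': array([-0.484, -0.868, -0.48 ]), 'moment': array([-0.009, -0.048,  0.014]), 'grip_width': 92.13330143118154}
scene [-2.293  0.009  0.782] [1227.589 -680.882  984.812] [[432.682   0.    254.865]
 [  0.    432.682 193.521]
 [  0.      0.      1.   ]] [-0.147  0.     0.     0.     0.   ]
side [-2.157 -0.019 -0.322] [ 171.763 -979.396  799.584] [[390.099   0.    256.309]
 [  0.    390.099 191.148]
 [  0.      0.      1.   ]] [-0.134  0.     0.     0.     0.   ]
```

View pics/scene_b.png

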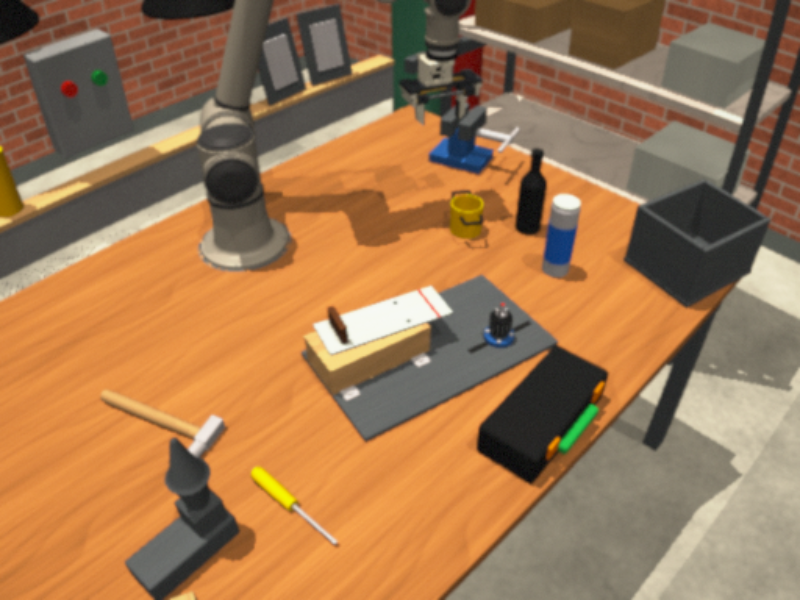

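View pics/side_b.png

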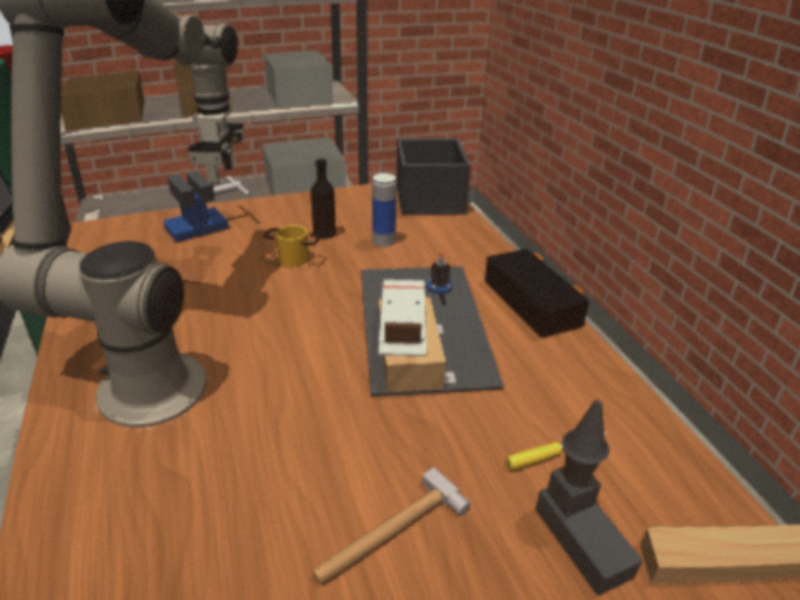

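The scene view shows base plate corners at about (303,353), (367,438), (556,343), (483,276), the pin tip at (502,306), the chuck foot at (499,337), the red line from (419,290) to (438,317) and the grip at (338,323), all at 800 px scale. The side view agrees: pot, flask and can sit left of the chuck, and a black case sits to its right.

```bash
python3 - <<'E'
from h import *
np.set_printoptions(precision=1,suppress=True)
s=1.5625
P=lambda n,uv,z:pix2z(n,np.array(uv)/s,z)
print('base',P('scene',[(303,353),(367,438),(556,343),(483,276)],12))
print('base side',P('side',[(361,268),(461,268),(500,385),(373,391)],12))
print('pin',P('scene',[(502,306)],106),P('side',[(440,259)],106))
print('foot',P('scene',[(499,337)],20),P('side',[(439,287)],20))
print('line',P('scene',[(419,290),(438,317)],86))
print('plate',P('scene',[(315,323),(330,349),(452,313),(435,289)],86))
print('line s',P('side',[(386,288),(425,288)],86),'pl',P('side',[(384,282),(424,282),(427,354),(379,351)],86))
print('grip',P('scene',[(330,308),(346,325)],128))
print('block',P('scene',[(325,362),(430,327)],80))
for n,uv in dict(pot=(466,233),flask=(529,230),can=(557,272),casecorner=(557,347)).items(): print(n,P('scene',[uv],0))
i=cv2.imread('pics/scene.png')[170:290,180:370];a=cv2.resize(i,None,fx=4,fy=4,interpolation=cv2.INTER_CUBIC)
cv2.imwrite('pics/sc_crop.png',a)
E
```

```text
base [[ 414.9 -147.4   12. ]
 [ 661.5 -202.3   12. ]
 [ 764.1  232.    12. ]
 [ 518.3  295.2   12. ]]
base side [[ 510.8  303.8   12. ]
 [ 754.   231.2   12. ]
 [ 651.1 -202.3   12. ]
 [ 410.9 -144.7   12. ]]
pin [[672.7 154.9 106. ]] [[654.1 137.8 106. ]]
foot [[673.2 157.3  20. ]] [[662.  151.7  20. ]]
line [[506.9  93.9  86. ]
 [589.9  60.5  86. ]]
plate [[ 429.9 -119.5   86. ]
 [ 504.8 -145.7   86. ]
 [ 601.9   88.5   86. ]
 [ 528.3  119.2   86. ]]
line s [[508.4  85.5  86. ]
 [589.7  61.   86. ]] pl [[ 511.5  110.3   86. ]
 [ 596.2   84.8   86. ]
 [ 513.5 -155.    86. ]
 [ 430.4 -120.1   86. ]]
grip [[ 455.5  -98.7  128. ]
 [ 512.6 -108.9  128. ]]
block [[ 519.  -170.8   80. ]
 [ 593.9   33.4   80. ]]
pot [[370.9 409.6   0. ]]
flask [[476.1 531.2   0. ]]
can [[624.3 440.1   0. ]]
casecorner [[766.6 235.    0. ]]
```

View pics/sc_crop.png

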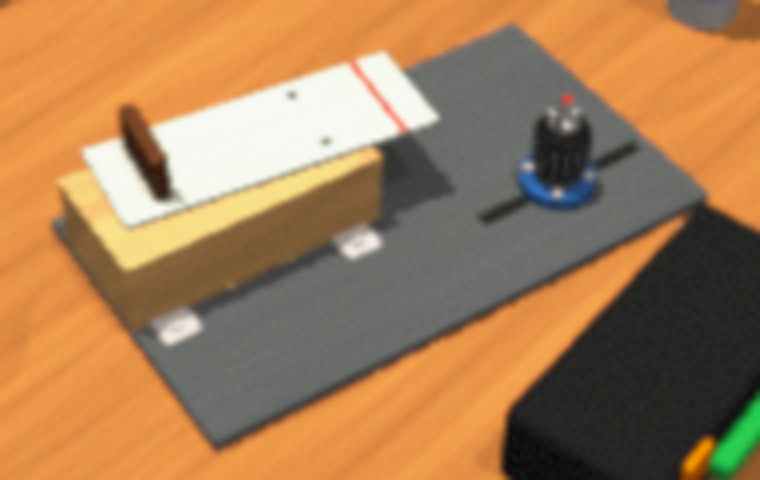

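The crop shows the pin tip at crop pixel (568,99), the block's top outer corner at (382,153), its inner corner at (128,268) and the foot centre near (559,180). I'll work out the move to above the chuck.

```bash
cat >> h.py <<'E'
def rel(target,yaw=None):
    "shift in tool axes to target TCP (world); yaw=world heading of tool y (deg, mod 180) -> turn about tool x"
    o=get_obs();M=R.from_euler('xyz',o['tcp_rot']).as_matrix()
    d=M.T@(np.array(target)-o['tool_pos']);h=np.degrees(np.arctan2(M[1,1],M[0,1]))
    t=None if yaw is None else ((h-yaw+90)%180)-90
    return d,h,t
E
python3 - <<'E'
from h import *
np.set_printoptions(precision=3,suppress=True)
C=lambda uv,z:pix2z('scene',np.array(uv)/4.+[180,170],z)
print('pin',C([(568,99)],106),'foot',C([(559,180)],22))
print('block',C([(382,153),(128,268),(58,182)],80),C([(380,207),(138,328)],12))
M=R.from_euler('xyz',get_obs()['tcp_rot']).as_matrix();print(M)
print(load('w0')['T'], np.linalg.inv(np.r_[np.c_[M,get_obs()['tool_pos']],[[0,0,0,1]]])@load('w0')['T'])
print(rel([668,152,226],0))
E
```

```text
pin [[671.136 160.432 106.   ]] foot [[673.31  158.843  22.   ]]
block [[ 591.41    37.399   80.   ]
 [ 543.028 -176.429   80.   ]
 [ 438.915 -155.63    80.   ]] [[ 584.763   44.551   12.   ]
 [ 542.624 -173.194   12.   ]]
[[-0.001  0.396  0.918]
 [-0.001  0.918 -0.396]
 [-1.    -0.001 -0.   ]]
[[  0.396   0.879   0.266 136.101]
 [  0.918  -0.378  -0.118 513.164]
 [ -0.003   0.29   -0.957 384.286]
 [  0.      0.      0.      1.   ]] [[   0.002   -0.291    0.957 -158.062]
 [   1.      -0.      -0.002    0.269]
 [   0.001    0.957    0.291  -78.02 ]
 [   0.       0.       0.       1.   ]]
(array([   0.274, -120.767,  553.4  ]), np.float64(66.69093800896786), np.float64(66.69093800896786))
```

>>> send_rows:
  moves:
    - [0,-9,40]
    - [0,-9,40]
    - [0,-9,40]
    - [0,-9,40]
    - [0,-9,40]
    - [0,-9,40]
    - [0,-9,40]
    - [0,-9,40]
  hand: 1

```text
invalid input
```

>>> send_rows:
  moves:
    - [0,-9,40]
    - [0,-9,40]
    - [0,-9,40]
    - [0,-8,40]
    - [0,-8,40]
    - [0,-5,33]
    - [0,0,0]

```text
invalid input
```

```bash
python3 - <<'E'
from h import *
np.set_printoptions(precision=3,suppress=True)
snap('wrist','w1');o=get_obs();print(o['tool_pos'],o['joint_positions'],o['time'],rel([670,157,226],66.7))
print(proj('w1',[[670,157,106],[592,38,80]]))
cv2.imwrite('pics/w1_b.png',cv2.resize(cv2.imread('pics/w1.png'),(800,600),interpolation=cv2.INTER_CUBIC))
E
```

```text
[207.577 481.971 226.324] [ 1.018  0.342  1.525  0.     1.275 -0.146] 0.2 (array([   0.331, -115.478,  553.269]), np.float64(66.69161385788372), np.float64(-0.008386142116279416))
[[184.612 512.94 ]
 [105.004 482.552]]
```

View pics/w1_b.png

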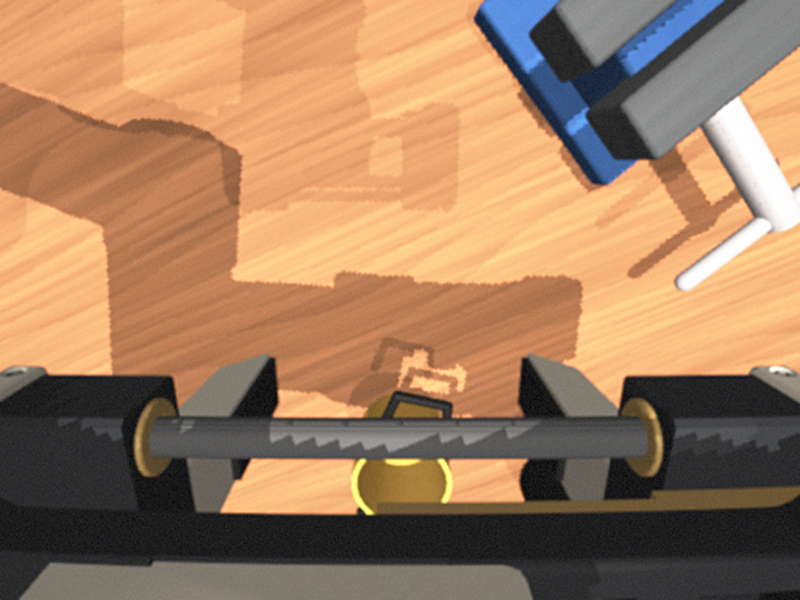

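Nothing moved: my rows had only three numbers, so the calls were refused. The picture just shows the start area, with the pot under the fingers. The gripper hides whatever lies on the tool's +z side, so I'll overshoot by 60 mm to get the chuck in view.

>>> send_rows:
  moves:
    - [0,-7,38,0]
    - [0,-7,38,0]
    - [0,-7,38,0]
    - [0,-7,38,0]
    - [0,-7,38,0]
    - [0,-7,38,0]
    - [0,-7,38,0]
    - [0,-7,38,0]
  hand: 1

```text
time: 1.2
tool_pos: [465.7, 309.6, 226.5]
tcp_rot: [-2.743, 1.57, 3.133]
contact_force: [0.0, 1.1, -0.1]
grip_width: 92.0
```

>>> send_rows:
  moves:
    - [0,-7,38,0]
    - [0,-7,38,0]
    - [0,-7,38,0]
    - [0,-7,38,0]
    - [0,-7,38,0]
    - [0,-7,38,0]
    - [0,-8,40,0]
    - [0,-8,40,0]

```text
time: 2.2
tool_pos: [725.5, 134.5, 226.4]
tcp_rot: [-2.979, 1.57, 2.897]
contact_force: [0.6, 0.5, 0.3]
grip_width: 91.7
```

```bash
python3 - <<'E'
from h import *
np.set_printoptions(precision=3,suppress=True)
snap('wrist','w2');o=get_obs();print(o['tool_pos'],o['joint_positions'],o['dq'],o['time'],rel([670,157,226],66.7))
print(proj('w2',[[670,157,106],[592,38,80]])*1.5625)
cv2.imwrite('pics/w2_b.png',cv2.resize(cv2.imread('pics/w2.png'),(800,600),interpolation=cv2.INTER_CUBIC))
E
```

```text
[728.462 130.252 224.787] [ 0.074  0.779  0.775 -0.002  1.587 -1.086] [ 0.014 -0.032  0.112 -0.004 -0.081  0.054] 2.25 (array([ -1.282,   1.193, -64.278]), np.float64(66.47986613882341), np.float64(-0.22013386117659195))
[[395.877 195.162]
 [177.163 154.755]]
```

View pics/w2_b.png

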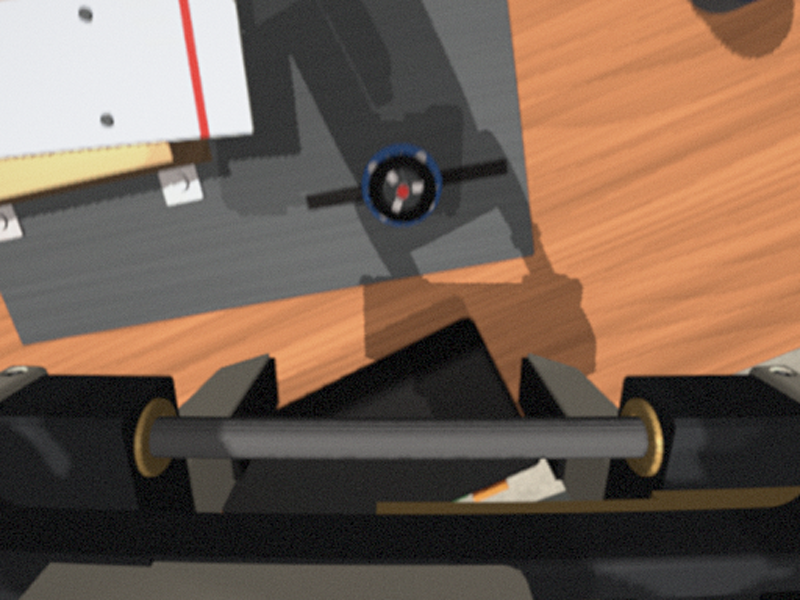

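The wrist view shows the pin tip at (403,191), the foot centre near (401,186) and the near end of the red line at (206,137). The plate's leading corner is at (252,135), and the base-plate edge runs from (22,345) to (533,256).

```bash
python3 - <<'E'
from h import *
np.set_printoptions(precision=2,suppress=True)
W=lambda uv,z:pix2z('w2',np.array(uv)/1.5625,z)
p=W([(403,191)],106)[0];print('pin',p,'foot',W([(401,186)],20))
b=W([(22,345),(533,256),(509,0)],12);print('base',b);d=b[1]-b[0];e=b[2]-b[1];print('yaw',np.degrees(np.arctan2(d[1],d[0])),np.degrees(np.arctan2(e[1],e[0]))-90)
l=W([(206,137),(183,0),(0,157),(252,135)],86);print('line',l);a=l[0]-l[1];c=l[3]-l[2];print(np.degrees(np.arctan2(a[1],a[0]))+90,np.degrees(np.arctan2(c[1],c[0])))
print('block',W([(172,148)],80))
print(rel([p[0],p[1],45],66.7))
E
```

```text
pin [669.45 161.82 106.  ] foot [[670.12 160.71  20.  ]]
base [[ 660.   -207.5    12.  ]
 [ 764.87  238.46   12.  ]
 [ 580.32  283.93   12.  ]]
yaw 76.76740321452586 76.15886113421848
line [[591.49  62.57  86.  ]
 [518.73  87.4   86.  ]
 [545.28 -67.62  86.  ]
 [602.2   89.46  86.  ]]
71.15622010063326 70.07931842595337
block [[587.02  37.04  80.  ]]
(array([179.71,   5.69, -66.89]), np.float64(66.47986613882341), np.float64(-0.22013386117659195))
```

>>> send_rows:
  moves:
    - [0,2,-22,0]
    - [0,2,-22,0]
    - [0,2,-23,0]
    - [30,0,0,0]
    - [30,0,0,0]
    - [0,0,0,0]
    - [0,0,0,0]

```text
time: 3.12
tool_pos: [666.0, 167.4, 167.8]
tcp_rot: [0.606, 1.569, 0.199]
contact_force: [0.1, -0.5, 0.5]
grip_width: 91.6
```

```bash
python3 - <<'E'
from h import *
np.set_printoptions(precision=2,suppress=True)
print(rel([669.7,161.2,45],66.7),get_obs()['contact_force'],get_obs()['moment'])
E
```

```text
(array([122.84,  -4.36,   5.69]), np.float64(66.68858307332997), np.float64(-0.011416926670037242)) [ 0.05 -0.51  0.48] [-0.04 -0.06 -0.06]
```

>>> send_rows:
  moves:
    - [20,-4,6,0]
    - [25,0,0,0]
    - [25,0,0,0]
    - [25,0,0,0]
    - [18,0,0,0]
    - [9,0,0,0]
    - [0,0,0,0]
    - [0,0,0,0]

```text
time: 4.12
tool_pos: [670.2, 161.4, 45.9]
tcp_rot: [0.556, 1.569, 0.149]
contact_force: [0.2, 0.1, -1.2]
grip_width: 91.9
```

>>> send_rows:
  moves:
    - [0,0,0,0]
    - [0,0,0,0]
    - [0,0,0,0]
    - [0,0,0,0]
    - [0,0,0,0]
  hand: 0

```text
time: 4.75
tool_pos: [669.4, 161.3, 44.7]
tcp_rot: [1.232, 1.571, 0.825]
contact_force: [0.1, 1.7, 0.5]
grip_width: 46.7
```

```bash
python3 - <<'E'
from h import *
np.set_printoptions(precision=2,suppress=True)
o=get_obs();print(rel([669.7,161.2,45],66.7),o['contact_force'],o['moment'],o['grip_width'])
E
```

```text
(array([-0.26, -0.03,  0.29]), np.float64(66.69614931495992), np.float64(-0.003850685040077906)) [0.07 1.75 0.53] [0.   0.02 0.05] 46.69992787600067
```

>>> send_rows:
  moves:
    - [0,0,0,8]
    - [0,0,0,8]
    - [0,0,0,8]
    - [0,0,0,8]
    - [0,0,0,8]
    - [0,0,0,8]
    - [0,0,0,8]
    - [0,0,0,8]

```text
time: 5.75
tool_pos: [667.8, 160.7, 44.7]
tcp_rot: [-1.3, 1.567, -2.828]
contact_force: [-6.5, -2.7, 4.9]
grip_width: 44.2
```

```bash
python3 - <<'E'
from h import *
np.set_printoptions(precision=2,suppress=True)
o=get_obs();print(rel([669.7,161.2,45],0),o['contact_force'],o['moment'],o['grip_width'],o['joint_positions'])
E
```

```text
(array([-0.32,  1.88, -0.42]), np.float64(2.454588367012651), np.float64(2.454588367012647)) [-6.52 -2.66  4.88] [-0.51  1.01  0.21] 44.20536078176279 [ 0.13  0.81  1.23 -0.    1.11  0.08]
```

>>> send_rows:
  moves:
    - [0,0,0,4]
    - [0,0,0,4]
    - [0,0,0,4]
    - [0,0,0,4]
    - [0,0,0,2]
    - [0,0,0,0]

```text
time: 6.5
tool_pos: [667.2, 160.6, 44.6]
tcp_rot: [-0.912, 1.565, -2.747]
contact_force: [-7.2, -2.9, 5.0]
grip_width: 44.5
```

```bash
python3 - <<'E'
from h import *
np.set_printoptions(precision=2,suppress=True)
o=get_obs();print(rel([669.7,161.2,45],0),o['contact_force'],o['moment'],o['grip_width'],o['joint_positions'])
E
```

```text
(array([-0.39,  2.24, -1.23]), np.float64(-15.184090373650527), np.float64(-15.18409037365052)) [-7.17 -2.91  4.98] [-0.6   1.34  0.98] 44.52114866735214 [ 0.13  0.8   1.23 -0.    1.11  0.39]
```

>>> send_rows:
  moves:
    - [0,0,0,4]
    - [0,0,0,4]
    - [0,0,0,4]
    - [0,0,0,0]

```text
time: 7.0
tool_pos: [667.0, 161.2, 44.5]
tcp_rot: [-0.891, 1.565, -2.937]
contact_force: [-8.4, -1.4, 3.9]
grip_width: 45.1
```

```bash
python3 - <<'E'
from h import *
np.set_printoptions(precision=2,suppress=True)
o=get_obs();print(rel([669.7,161.2,45],0),o['contact_force'],o['moment'],o['grip_width'],o['joint_positions'])
snap('wrist','w3');snap('scene','s3')
cv2.imwrite('pics/s3_b.png',cv2.resize(cv2.imread('pics/s3.png')[180:250,290:350],None,fx=8,fy=8,interpolation=cv2.INTER_CUBIC))
E
```

```text
(array([-0.49,  2.36, -1.26]), np.float64(-27.255219080793957), np.float64(-27.255219080793957)) [-8.41 -1.38  3.92] [-0.29  1.4   0.48] 45.064749170168234 [ 0.13  0.81  1.23 -0.    1.11  0.6 ]
```

>>> send_rows:
  moves:
    - [0,0,0,0]
    - [0,0,0,0]
    - [0,0,0,0]
    - [0,0,0,-10]
    - [0,0,0,-10]
    - [0,0,0,-10]
    - [0,0,0,0]
    - [0,0,0,0]
  hand: 0.8

```text
time: 8.1
tool_pos: [669.5, 161.3, 44.7]
tcp_rot: [2.094, 1.571, 0.566]
contact_force: [-0.3, -0.5, 0.3]
grip_width: 73.3
```

>>> send_rows:
  moves:
    - [0,0,0,0]
    - [0,0,0,0]
    - [0,0,0,0]
    - [0,0,0,0]
    - [0,0,0,4]
    - [0,0,0,4]
    - [0,0,0,0]
  hand: 0

```text
time: 8.98
tool_pos: [667.5, 160.1, 44.6]
tcp_rot: [-0.968, 1.565, -2.631]
contact_force: [-7.1, -5.8, 4.3]
grip_width: 43.9
```

```bash
python3 - <<'E'
from h import *
np.set_printoptions(precision=2,suppress=True)
o=get_obs();print(rel([669.7,161.2,45],0),o['contact_force'],o['moment'],o['grip_width'])
E
```

```text
(array([-0.42,  2.09, -1.32]), np.float64(-5.252174812346538), np.float64(-5.252174812346539)) [-7.08 -5.83  4.34] [-0.8   1.21  0.73] 43.932991303223716
```

>>> send_rows:
  moves:
    - [0,0,0,4]
    - [0,0,0,4]
    - [0,0,0,0]

```text
time: 9.35
tool_pos: [667.2, 160.3, 44.6]
tcp_rot: [-0.895, 1.565, -2.696]
contact_force: [-8.1, -3.1, 5.2]
grip_width: 44.5
```

```bash
python3 - <<'E'
from h import *
np.set_printoptions(precision=2,suppress=True)
o=get_obs();print(rel([669.7,161.2,45],0),o['contact_force'],o['moment'],o['grip_width'])
E
```

```text
(array([-0.38,  2.22, -1.44]), np.float64(-13.237001582986114), np.float64(-13.23700158298611)) [-8.1  -3.12  5.15] [-0.72  1.4   0.83] 44.4931333105764
```

>>> send_rows:
  moves:
    - [0,0,0,0]
    - [0,0,0,0]
    - [0,0,0,0]
    - [-30,0,0,0]
    - [-40,0,0,0]
    - [-40,0,0,0]
    - [-35,0,0,0]
    - [-35,0,0,-8]
  hand: 1

```text
time: 10.35
tool_pos: [669.5, 161.4, 226.1]
tcp_rot: [2.001, 1.57, 0.341]
contact_force: [-1.0, 0.5, 0.5]
grip_width: 91.6
```

>>> send_rows:
  moves:
    - [0,0,0,-10]
    - [0,0,0,-10]
    - [0,0,0,-10]
    - [0,0,0,-10]
    - [0,0,0,-10]
    - [0,0,0,-10]
    - [0,0,0,-10]
    - [0,0,20,-2]

```text
time: 11.35
tool_pos: [687.2, 153.6, 225.4]
tcp_rot: [1.249, 1.57, 0.846]
contact_force: [0.2, -0.1, -0.7]
grip_width: 91.6
```

>>> send_rows:
  moves:
    - [0,0,20,0]
    - [0,0,20,0]
    - [0,0,0,0]
    - [0,0,0,0]

```text
time: 11.85
tool_pos: [723.7, 137.3, 224.5]
tcp_rot: [3.081, 1.57, 2.674]
contact_force: [-0.3, 0.5, -1.3]
grip_width: 91.7
```

```bash
python3 - <<'E'
from h import *
np.set_printoptions(precision=2,suppress=True)
o=get_obs();print(o['tool_pos'],o['time'],rel([669.7,161.2,45],0))
snap('wrist','w4');snap('scene','s4')
def cr(n,X,h):
    u,v=np.round(proj(n,[X])[0]).astype(int);i=cv2.imread(f'pics/{n}.png')[v-h:v+h,u-h:u+h];return cv2.resize(i,(390,290) if 0 else (290,290),interpolation=cv2.INTER_CUBIC)
p=[670,161,70]
cv2.imwrite('pics/cmp.png',np.vstack([np.hstack([cr('w2',p,35),cr('scene',p,24)]),np.hstack([cr('w4',p,35),cr('s4',p,24)])]))
E
```

```text
[723.74 137.32 224.5 ] 11.85 (array([179.54,   0.55, -58.95]), np.float64(66.70104618455022), np.float64(66.70104618455022))
```

View pics/cmp.png

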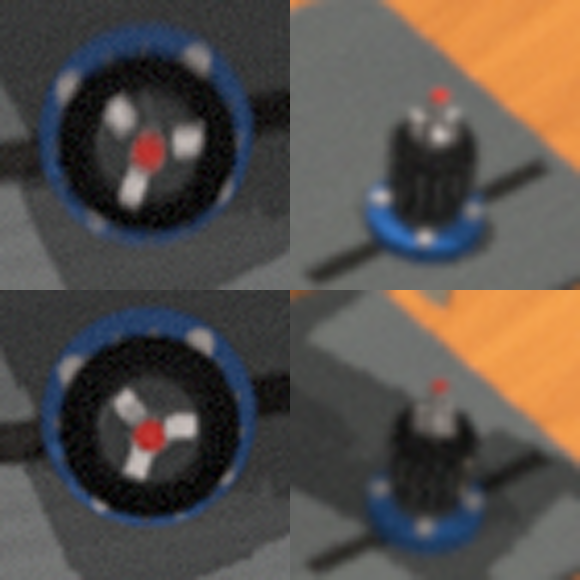

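The crops show that the jaws have closed onto the pin, which is still upright. I'll locate the white rib numerically to confirm the sleeve angle, and prepare the plate approach in the same script.

```bash
python3 - <<'E'
from h import *
np.set_printoptions(precision=2,suppress=True)
snap('side','d4')
c=np.array([670,161.3]);hs=np.arange(0,360,5)
for n in('scene','s4','side','d4','w2','w4'):
    im=cv2.imread(f'pics/{n}.png').min(2).astype(np.float32);cam=load(n)['T'][:3,3]
    best=[]
    for h in hs:
        d=np.array([np.cos(np.radians(h)),np.sin(np.radians(h))]);X=np.array([[*(c+24*d),z] for z in range(44,70,4)])
        v=cam-X.mean(0)
        if d@v[:2]<=0.15*np.hypot(*v[:2]) and n[0]!='w': best.append(0);continue
        u=proj(n,X).astype(np.float32);best.append(cv2.remap(im,u[:,0].copy(),u[:,1].copy(),1).mean())
    best=np.array(best);k=np.argsort(best)[::-1][:6];print(n,[(int(hs[i]),round(float(best[i]))) for i in k],np.median(best[best>0]))
E
```

```text
scene [(20, 78), (15, 75), (10, 72), (225, 70), (5, 69), (230, 68)] 38.93694305419922
s4 [(355, 62), (0, 60), (350, 58), (5, 58), (10, 54), (15, 52)] 36.616628646850586
side [(325, 75), (320, 74), (315, 72), (310, 71), (305, 68), (300, 63)] 37.56787109375
d4 [(325, 69), (320, 68), (315, 65), (310, 62), (305, 58), (300, 53)] 32.205007553100586
w2 [(125, 109), (120, 106), (130, 102), (210, 95), (215, 94), (35, 89)] 37.87535
w4 [(300, 95), (305, 94), (35, 83), (40, 82), (355, 67), (0, 62)] 42.279648
```

```bash
python3 - <<'E'
from h import *
hs=np.arange(0,360,5);P=[]
for n in('w2','w4'):
    im=cv2.imread(f'pics/{n}.png').min(2).astype(np.float32)
    A=[]
    for r in(21.5,22.5,23.5):
        X=np.array([[670+r*np.cos(np.radians(h)),161.3+r*np.sin(np.radians(h)),71] for h in hs]);u=proj(n,X).astype(np.float32);A.append(cv2.remap(im,u[:,0].copy(),u[:,1].copy(),1)[:,0])
    P.append(np.mean(A,0))
for h,a,b in zip(hs,*P): print(int(h),round(float(a)),round(float(b)),end=' | ')
E
```

```text
0 45 70 | 5 36 51 | 10 33 48 | 15 32 47 | 20 35 44 | 25 40 49 | 30 61 41 | 35 86 73 | 40 80 89 | 45 57 59 | 50 36 38 | 55 27 27 | 60 30 25 | 65 41 29 | 70 55 41 | 75 46 24 | 80 26 18 | 85 27 21 | 90 35 29 | 95 38 22 | 100 27 20 | 105 30 16 | 110 26 17 | 115 41 14 | 120 79 18 | 125 86 25 | 130 81 27 | 135 60 17 | 140 33 15 | 145 27 16 | 150 23 14 | 155 27 19 | 160 41 12 | 165 29 18 | 170 25 16 | 175 25 18 | 180 37 15 | 185 34 16 | 190 25 13 | 195 21 19 | 200 25 28 | 205 51 33 | 210 62 34 | 215 59 34 | 220 45 23 | 225 35 17 | 230 27 17 | 235 24 34 | 240 24 46 | 245 32 23 | 250 32 27 | 255 21 36 | 260 27 44 | 265 36 35 | 270 37 32 | 275 22 40 | 280 26 43 | 285 32 50 | 290 41 46 | 295 68 71 | 300 87 99 | 305 84 78 | 310 49 56 | 315 49 57 | 320 39 58 | 325 38 54 | 330 38 57 | 335 41 61 | 340 44 59 | 345 39 58 | 350 37 56 | 355 38 66 |
```

The white rib went from heading ~71° to ~357°, about 74° (1.29 rad) of turn. With the unknown start of 0 to 0.15 rad, the sleeve may sit just short of its stop. The side force also says the true axis is nearer (667,160.7). There is time, so I'll regrip on that axis and turn again.

>>> send_rows:
  moves:
    - [0,0,-20,0]
    - [0,0,-20,0]
    - [0,-1,-21,0]
    - [40,0,0,0]
    - [40,0,0,0]
    - [40,0,0,0]
    - [40,0,0,0]
    - [19,0,0,0]

```text
time: 13.0
tool_pos: [666.4, 160.3, 43.7]
tcp_rot: [-2.641, 1.568, -3.047]
contact_force: [-0.1, 0.5, 0.6]
grip_width: 91.6
```

>>> send_rows:
  moves:
    - [0,0,0,0]
    - [0,0,0,0]
    - [0,0,0,0]
    - [0,0,0,0]
    - [0,0,0,0]
  hand: 0

```text
time: 13.62
tool_pos: [668.4, 160.9, 46.4]
tcp_rot: [1.108, 1.568, 0.701]
contact_force: [4.5, 15.1, -1.1]
grip_width: 46.4
```

```bash
cat > st.py <<'E'
from h import *
np.set_printoptions(precision=2,suppress=True)
o=get_obs();print(rel([667,160.7,45],0),o['contact_force'],o['moment'],o['grip_width'],o['time'])
E
python3 st.py
```

```text
(array([ 1.42, -0.76, -1.24]), np.float64(66.67528115995282), np.float64(66.67528115995282)) [ 4.54 15.09 -1.12] [ 2.23 -0.77  0.01] 46.39446680969871 13.625
```

>>> send_rows:
  moves:
    - [0,0,0,5]
    - [0,0,0,5]
    - [0,0,0,0]

```text
time: 14.0
tool_pos: [667.9, 162.4, 46.4]
tcp_rot: [1.676, 1.568, 1.096]
contact_force: [-1.5, 7.4, 1.5]
grip_width: 44.4
```

```bash
python3 st.py
```

```text
(array([ 1.44, -1.94,  0.19]), np.float64(56.78640822458643), np.float64(56.78640822458644)) [-1.46  7.39  1.45] [1.06 0.03 0.76] 44.43376018442039 14.0
```

>>> send_rows:
  moves:
    - [0,0,0,5]
    - [0,0,0,0]

```text
time: 14.25
tool_pos: [668.1, 162.2, 46.5]
tcp_rot: [1.626, 1.568, 0.958]
contact_force: [0.2, 6.8, 1.5]
grip_width: 44.9
```

```bash
python3 st.py
```

```text
(array([ 1.47, -1.89,  0.1 ]), np.float64(51.772886557300474), np.float64(51.77288655730047)) [0.21 6.77 1.52] [0.97 0.03 0.68] 44.870158342989676 14.25
```

>>> send_rows:
  moves:
    - [0,0,0,0]
    - [0,0,0,0]
    - [0,0,0,0]
    - [-40,0,0,0]
    - [-40,0,0,0]
    - [-40,0,0,-5]
    - [-40,0,0,-5]
    - [-21,0,0,-5]
  hand: 1

```text
time: 15.25
tool_pos: [668.5, 159.9, 229.6]
tcp_rot: [0.52, 1.567, 0.116]
contact_force: [-0.7, -0.2, 0.5]
grip_width: 92.1
```

>>> send_rows:
  moves:
    - [0,0,30,0]
    - [0,0,31,0]
    - [0,0,0,0]
    - [0,0,0,0]

```text
time: 15.75
tool_pos: [723.3, 136.1, 226.2]
tcp_rot: [-2.898, 1.57, 2.978]
contact_force: [0.5, 0.2, -0.4]
grip_width: 91.7
```

```bash
python3 - <<'E'
from h import *
snap('wrist','w5');print(get_obs()['tool_pos'],get_obs()['tcp_rot'])
hs=np.arange(-30,360,5);P=[]
for n in('w4','w5'):
    im=cv2.imread(f'pics/{n}.png').min(2).astype(np.float32)
    A=[]
    for r in(21.5,22.5,23.5,24.5):
        X=np.array([[669+r*np.cos(np.radians(h)),161.3+r*np.sin(np.radians(h)),71] for h in hs]);u=proj(n,X).astype(np.float32);A.append(cv2.remap(im,u[:,0].copy(),u[:,1].copy(),1)[:,0])
    P.append(np.mean(A,0))
for h,a,b in zip(hs,*P):
    if h<80: print(int(h),round(float(a)),round(float(b)),end=' | ')
i=cv2.imread('pics/w5.png');z=lambda n:cv2.resize(cv2.imread(f'pics/{n}.png')[75:165,210:300],(400,400),interpolation=cv2.INTER_CUBIC)
cv2.imwrite('pics/w5_b.png',np.hstack([z('w4'),z('w5')]))
E
```

```text
[723.21877212 136.36283931 226.72965092] [-3.08743549  1.57014144  2.7892051 ]
-30 51 50 | -25 58 53 | -20 54 52 | -15 52 51 | -10 51 49 | -5 61 56 | 0 64 68 | 5 44 47 | 10 43 44 | 15 39 39 | 20 40 40 | 25 42 42 | 30 43 41 | 35 72 73 | 40 71 71 | 45 44 45 | 50 32 28 | 55 26 26 | 60 24 24 | 65 35 31 | 70 34 35 | 75 24 25 |
```

View pics/w5_b.png

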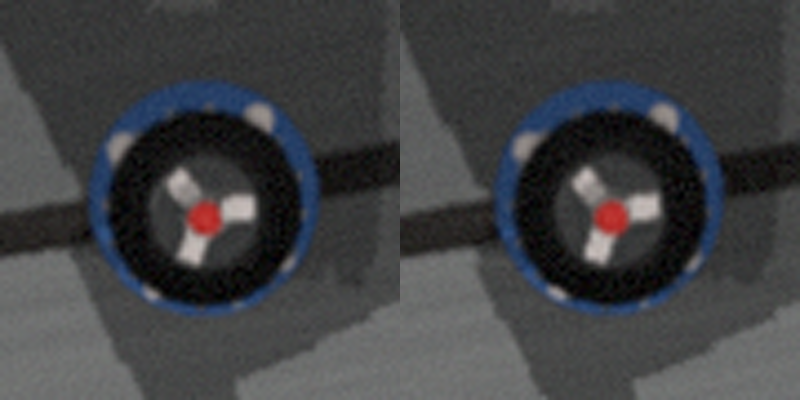

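The rib is unchanged within ~1° after a firm second turn that slipped at ~0.75 N m, so the sleeve is at its stop. The jaws are on the pin and the pin is central at both looks. Next is the plate, starting with a close look at its grip.

>>> send_rows:
  moves:
    - [0,-39,-8,0]
    - [0,-39,-8,0]
    - [0,-39,-8,0]
    - [0,-39,-8,0]
    - [0,-39,-8,0]
    - [0,-39,-8,0]
    - [0,-39,-9,-2]
    - [0,-39,-9,0]

```text
time: 16.8
tool_pos: [539.5, -125.3, 227.4]
tcp_rot: [0.182, 1.57, -0.189]
contact_force: [-0.3, 0.4, 0.6]
grip_width: 91.4
```

>>> send_rows:
  moves:
    - [0,0,0,0]
    - [0,0,0,0]

```text
time: 17.05
tool_pos: [541.0, -124.4, 227.2]
tcp_rot: [0.61, 1.57, 0.239]
contact_force: [-0.1, -0.4, -0.0]
grip_width: 91.6
```

```bash
python3 - <<'E'
from h import *
snap('wrist','w6');o=get_obs();print(o['tool_pos'],o['time'],rel([483,-104,91],68.7))
cv2.imwrite('pics/w6_b.png',cv2.resize(cv2.imread('pics/w6.png'),(800,600),interpolation=cv2.INTER_CUBIC))
E
```

```text
[ 541.22188627 -124.15804138  227.04641936] 17.1 (array([136.00390962,  -2.39306262, -61.66013876]), np.float64(68.74603304782168), np.float64(0.046033047821680384))
```

View pics/w6_b.png

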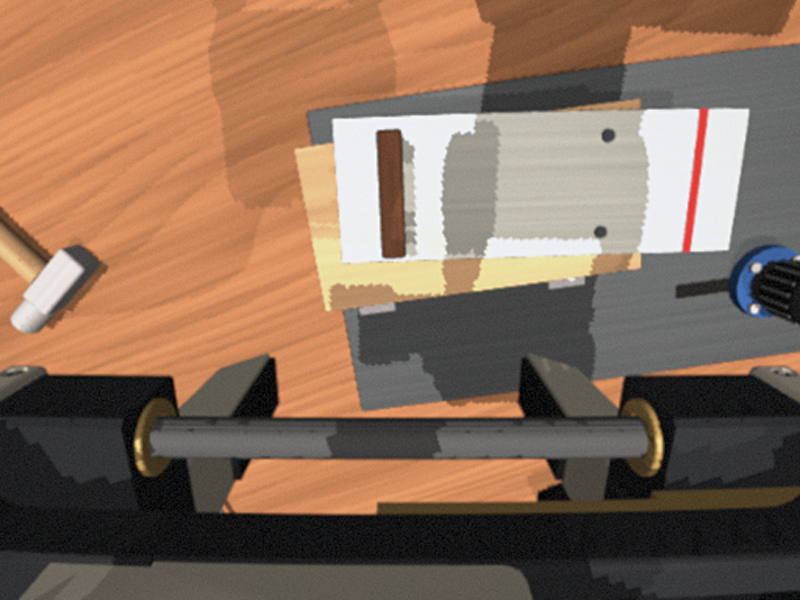

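This view shows the whole plate:
- Corners at (333,118), (748,109), (730,249) and (343,262).
- Red line from (703,109) to (687,251), and the grip top around (378..405, 130..257).
- Block corners at (296,150), (327,310), (640,268) and (640,100).

```bash
python3 - <<'E'
from h import *
np.set_printoptions(precision=2,suppress=True)
W=lambda uv,z:pix2z('w6',np.array(uv)/1.5625,z)[:,:2]
hd=lambda a,b:np.degrees(np.arctan2(*(b-a)[::-1]))
p=W([(333,118),(748,109),(730,249),(343,262)],86);print('plate',p,p.mean(0),hd(p[0],p[1]),hd(p[3],p[2]),np.linalg.norm(p[0]-p[1]),np.linalg.norm(p[3]-p[0]))
b=W([(296,150),(327,310),(640,268),(640,100)],80);print('block',b,hd(b[1],b[2]),hd(b[0],b[3]),hd(b[1],b[0])-90,np.linalg.norm(b[1]-b[2]),np.linalg.norm(b[0]-b[1]))
l=W([(703,109),(687,251)],86);print('line',l,hd(l[1],l[0])-90)
g=W([(378,131),(402,130),(405,256),(383,258)],128);print('grip',g,g.mean(0),hd(g[3],g[0])-90)
yaw=np.radians(76.7);x=np.array([np.cos(yaw),np.sin(yaw)]);y=np.array([-x[1],x[0]])
ch=np.array([668.5,161.5]);E=b[2]+55*y;E2=b[[0,1]].mean(0)+220*x
for e in(E,E2):print('edge mid',e,'chuck in block',(ch-e)@x,(ch-e)@y,'line',(l-e)@x,(l-e)@y,'plate c',(p.mean(0)-e)@x,(p.mean(0)-e)@y)
m=W([(390,194)],128)[0];print(m,rel([*m,92],69))
E
```

```text
plate [[ 428.99 -123.38]
 [ 515.    119.99]
 [ 599.37   92.76]
 [ 513.75 -153.01]] [514.28 -15.91] 70.53512759968001 70.79266312952527 258.1269318501405 89.78663081421396
block [[ 437.1  -153.42]
 [ 541.93 -178.08]
 [ 592.22   33.94]
 [ 486.7    58.84]] 76.65693424173433 76.84537909717557 76.76125062867175 217.9036750572961 107.69556359535059
line [[505.13  92.31]
 [589.96  64.27]] 71.7048975658102
grip [[ 449.19  -99.97]
 [ 453.35  -87.98]
 [ 516.99 -110.84]
 [ 513.52 -122.9 ]] [ 483.26 -105.42] 70.3792119927962
edge mid [538.69  46.6 ] chuck in block 141.68482169453534 -99.89253655897245 line [36.77 28.99] [ 43.18 -45.83] plate c -66.44732029755924 9.380542898326873
edge mid [540.12  48.35] chuck in block 139.6459998196993 -98.90407253289843 line [34.73 26.95] [ 44.17 -44.84] plate c -68.48614217239529 10.369006924400885
[ 481.88 -106.09] (array([135.  ,  -4.75, -61.94]), np.float64(68.74603304782168), np.float64(-0.2539669521783168))
```

Everything agrees: plate 258 x 90, block 218 x 108, chuck at y_b ≈ -99.5. The block yaw is 76.75° and the plate yaw 70.6°. The pin is at x_b ≈ 140.6 and the grip at (482.5,-105.7). Grasping now.

>>> send_rows:
  moves:
    - [0,-2,-20,0]
    - [0,-2,-20,-1.8]
    - [0,0,-21,0]
    - [30,0,0,0]
    - [40,0,0,0]
    - [40,0,0,0]
    - [24,0,0,0]
    - [0,0,0,0]

```text
time: 18.1
tool_pos: [481.7, -106.0, 91.2]
tcp_rot: [3.042, 1.567, 2.703]
contact_force: [-0.3, -0.2, 0.9]
grip_width: 91.9
```

>>> send_rows:
  moves:
    - [0,0,0,0]
    - [0,0,0,0]

```text
time: 18.35
tool_pos: [483.3, -107.4, 93.9]
tcp_rot: [0.013, 1.568, -0.327]
contact_force: [0.2, -0.1, 0.3]
grip_width: 91.7
```

```bash
sed -i 's/rel(.*,0)/rel([482.5,-105.7,93],70.5)/' st.py; python3 st.py
```

```text
(array([ 0.94,  1.33, -1.37]), np.float64(70.5212945214232), np.float64(0.021294521423200763)) [ 0.17 -0.12  0.29] [-0.    0.02 -0.06] 91.71019625921925 18.35
```

>>> send_rows:
  moves:
    - [0,0,0,0]
    - [0,0,0,0]
    - [0,0,0,0]
    - [0,0,0,0]
    - [0,0,0,0]
    - [0,0,0,0]
    - [0,0,0,0]
    - [0,0,0,0]
  hand: 0

```text
time: 19.35
tool_pos: [482.4, -107.3, 92.7]
tcp_rot: [1.521, 1.571, 1.181]
contact_force: [0.5, 2.0, -1.3]
grip_width: 16.6
```

```bash
python3 st.py
```

```text
(array([-0.31,  1.58, -0.49]), np.float64(70.48883185019888), np.float64(-0.01116814980112224)) [ 0.52  2.03 -1.32] [ 0.23 -0.06  0.02] 16.614324143148814 19.35
```

>>> send_rows:
  moves:
    - [0,0,0,0]
    - [0,0,0,0]
    - [0,0,0,0]

```text
time: 19.73
tool_pos: [482.4, -107.2, 92.7]
tcp_rot: [2.035, 1.571, 1.695]
contact_force: [0.3, 2.0, 0.1]
grip_width: 13.9
```

>>> send_rows:
  moves:
    - [0,0,0,-1.5]
    - [0,0,0,-1.5]
    - [0,0,0,-1.5]
    - [0,0,0,-1.5]
    - [0,0,0,0]
    - [0,0,0,0]

```text
time: 20.48
tool_pos: [482.3, -107.4, 92.7]
tcp_rot: [-2.787, 1.571, -3.022]
contact_force: [-0.1, -1.4, 0.1]
grip_width: 13.4
```

```bash
python3 st.py; python3 - <<'E'
from h import *
np.set_printoptions(precision=2,suppress=True)
snap('scene','s7');snap('wrist','w7')
a=cv2.resize(cv2.imread('pics/s7.png')[170:290,180:370],(760,480),interpolation=cv2.INTER_CUBIC);cv2.imwrite('pics/s7_b.png',a)
print(rel([482.5,-105.7,93],76.75))
E
```

```text
(array([-0.31,  1.73, -0.17]), np.float64(76.50255523470554), np.float64(6.0025552347055395)) [-0.14 -1.43  0.12] [-0.03 -0.07 -0.04] 13.3987204703075 20.475
(array([-0.32,  1.72, -0.17]), np.float64(76.50034432245897), np.float64(-0.24965567754102835))
```

View pics/s7_b.png

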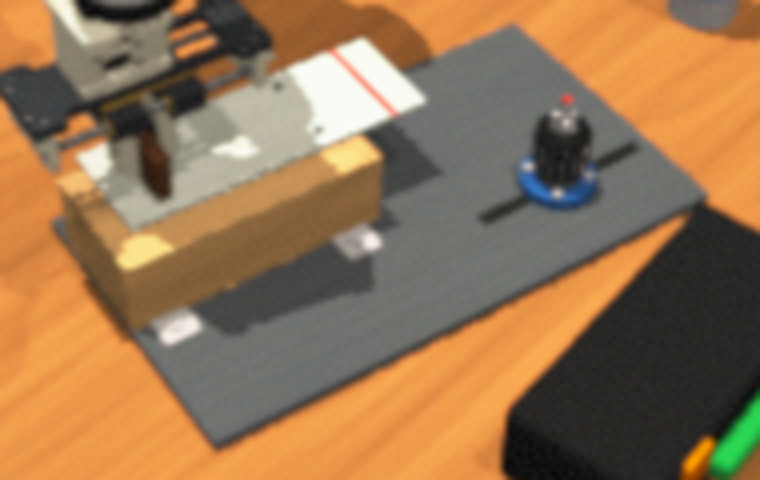

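The plate is squared (tool heading 76.5°), flat, gripped at 13.4 mm width, and the pin stands upright. I'll slide outward with a slight downward press and drift back to the middle line, stopping about 15 mm short to look.

>>> send_rows:
  moves:
    - [1.5,4,1,0]
    - [0,7,2,0]
    - [0,8,2.5,0]
    - [0,8,2.5,0]
    - [0,8,2.5,0]
    - [0,8,2.5,0]
    - [0,8,2.5,0]
    - [0,8,2.5,-0.3]

```text
time: 21.58
tool_pos: [514.0, -55.7, 92.7]
tcp_rot: [-1.006, 1.568, -1.236]
contact_force: [-5.7, -8.4, 10.9]
grip_width: 14.0
```

>>> send_rows:
  moves:
    - [0,8,0,0]
    - [0,8,0,0]
    - [0,8,0,0]
    - [0,7,0,0]
    - [0,4,0,0]
    - [0,0,0,0]
    - [0,0,0,0]

```text
time: 22.45
tool_pos: [522.6, -21.1, 92.7]
tcp_rot: [-0.393, 1.568, -0.623]
contact_force: [-1.8, -4.7, 9.9]
grip_width: 13.8
```

```bash
python3 - <<'E'
from h import *
np.set_printoptions(precision=2,suppress=True)
o=get_obs();print(o['tool_pos'],o['time'],o['contact_force'],o['moment'],o['grip_width'],rel([0,0,0],76.75)[1:])
snap('scene','s8');snap('wrist','w8');snap('side','d8')
yaw=np.radians(76.75);x=np.array([np.cos(yaw),np.sin(yaw)]);y=np.array([-x[1],x[0]]);E=np.array([539.4,47.5])
print('grip in block',(o['tool_pos'][:2]-E)@x,(o['tool_pos'][:2]-E)@y)
a=cv2.resize(cv2.imread('pics/s8.png')[170:270,230:350],(780,650)[:2],interpolation=cv2.INTER_CUBIC);a=cv2.resize(a,(720,600));cv2.imwrite('pics/s8_b.png',a)
E
```

```text
[522.59 -21.13  92.69] 22.45 [-1.82 -4.74  9.87] [-0.45  0.44  0.19] 13.827758437557677 (np.float64(76.82277778132365), np.float64(0.07277778132365142))
grip in block -70.65338008976248 0.636864389744092
```

View pics/s8_b.png

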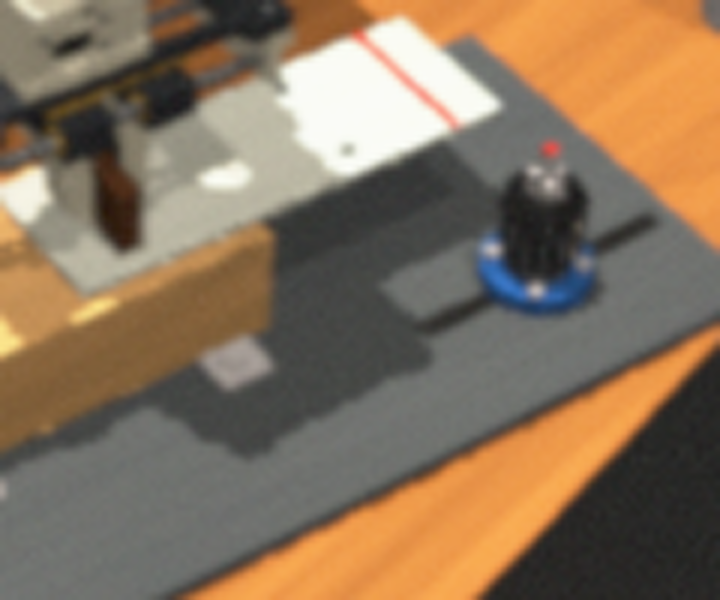

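The view is 6x from (230,170). The near end of the red line is at (457,127), its far end at (360,33) and the pin tip at (551,149); the pin is upright with clear space to the plate. I'll measure the remaining gap from both fixed cameras using red pixels.

```bash
cat > gap.py <<'E'
from h import *
import sys
np.set_printoptions(precision=2,suppress=True)
yaw=np.radians(76.75);x=np.array([np.cos(yaw),np.sin(yaw)]);y=np.array([-x[1],x[0]]);E=np.array([539.4,47.5])
def B(n,uv,z):
    p=pix2z(n,uv,z)[:,:2]-E;return np.c_[p@x,p@y]
for n in sys.argv[1:]:
    i=cv2.imread(f'pics/{n}.png').astype(int);m=((i[...,2]-np.maximum(i[...,0],i[...,1]))>45).astype(np.uint8)
    q=proj(n,[[*(E+120*x),86],[*(E+140*x-100*y),102]])
    k,lab,st,ce=cv2.connectedComponentsWithStats(m)
    for j in range(1,k):
        if np.abs(ce[j]-q.mean(0)).max()<45 and 2<=st[j,4]<300:
            v,u=np.where(lab==j);pts=np.c_[u,v]
            if st[j,4]>15:
                b=B(n,pts,86.);f=np.polyfit(b[:,1],b[:,0],1);print(n,'line: x at y=-45',np.polyval(f,-45),'at 0',np.polyval(f,0),'slope deg',np.degrees(np.arctan(f[0])),'y',b[:,1].min(),b[:,1].max(),len(b))
            else: print(n,'tip?',ce[j],B(n,[ce[j]],103.),len(pts))
E
python3 gap.py s8 d8 scene side
python3 - <<'E'
import sys;sys.argv=['']
from gap import *
print(B('s8',np.array([(457,127),(360,33)])/6+[230,170],86.),B('s8',np.array([(551,149)])/6+[230,170],104.))
print(proj('w8',[[668.5,161.5,106]]))
E
```

```text
s8 line: x at y=-45 16.338193447892273 at 0 26.575660522686633 slope deg 12.816607790255949 y 69.56977602574106 81.701227119094 16
s8 tip? [321.25 194.25] [[141.98 -96.76]] 8
scene tip? [321.25 194.25] [[141.98 -96.76]] 8
scene line: x at y=-45 -7.109868994349501 at 0 19.396536133117202 slope deg 30.49941335779484 y -59.229972081368 -46.2136484213744 16
side line: x at y=-45 29.682864051231064 at 0 34.63602803580503 slope deg 6.281278807241577 y -19.558077223111678 41.85848449843264 22
side tip? [273.5 192. ] [[-47.77 -40.98]] 4
[[124.19 -45.15]
 [126.7   46.49]] [[ 141.02 -100.7 ]]
[[555.72 377.01]]
```

The line is at x_b ≈ 124.2 by image and by kinematics; the pin is at ≈ 141. I'll advance 16.5 mm and re-measure.

>>> send_rows:
  moves:
    - [0,4,0,0]
    - [0,5,0,0]
    - [0,5,0,0]
    - [0,2.5,0,0]
    - [0,0,0,0]
    - [0,0,0,0]
    - [0,0,0,0]

```text
time: 23.48
tool_pos: [526.2, -5.4, 92.7]
tcp_rot: [-0.544, 1.568, -0.774]
contact_force: [-1.4, -4.9, 9.6]
grip_width: 13.5
```

```bash
python3 - <<'E'
import sys;sys.argv=['']
from gap import *
o=get_obs();print(o['tool_pos'],o['time'],o['contact_force'],o['moment'],o['grip_width'],rel([0,0,0],76.75)[1:],'grip',(o['tool_pos'][:2]-E)@x,(o['tool_pos'][:2]-E)@y)
for n,cam in(('s9','scene'),('d9','side')):
    snap(cam,n);im=cv2.imread(f'pics/{n}.png').astype(np.float32);red=im[...,2]-(im[...,0]+im[...,1])/2
    # sample redness in block-frame rectified plane of plate top
    xs=np.arange(110,166,.5);ys=np.arange(-42,43,4.)
    g=np.array([[*(E+a*x+b*y),86] for b in ys for a in xs]);u=proj(n,g).astype(np.float32)
    r=cv2.remap(red,u[:,0].copy(),u[:,1].copy(),1).reshape(len(ys),len(xs))
    w=np.clip(r-0.4*r.max(1,keepdims=True),0,None);c=(w*xs).sum(1)/w.sum(1)
    print(n,'line x by y',np.c_[ys,c,r.max(1)][::3])
    q=proj(n,[[*(E+141*x-99.5*y),101]])[0];uu,vv=np.round(q).astype(int);s=np.clip(red[vv-6:vv+7,uu-6:uu+7]-35,0,None)
    V,U=np.mgrid[vv-6:vv+7,uu-6:uu+7];ce=[(s*U).sum()/s.sum(),(s*V).sum()/s.sum()];print('tip',ce,q,B(n,[ce],102.),s.max())
a=np.hstack([cv2.resize(cv2.imread('pics/s9.png')[175:255,250:350],(400,320),interpolation=cv2.INTER_CUBIC),cv2.resize(cv2.imread('pics/d9.png')[130:210,230:330],(400,320),interpolation=cv2.INTER_CUBIC)]);cv2.imwrite('pics/f9.png',a)
E
```

```text
[526.25  -5.38  92.7 ] 23.475 [-1.36 -4.87  9.6 ] [-0.73  0.47  0.17] 13.499928180957044 (np.float64(76.82291762086724), np.float64(0.07291762086724418)) grip -54.48741678603957 0.6809471356444703
s9 line x by y [[-42.   140.77  60.64]
 [-30.   141.05  79.69]
 [-18.   141.14  81.89]
 [ -6.   140.72  77.93]
 [  6.   141.18  75.04]
 [ 18.   141.17  71.55]
 [ 30.   140.74  81.95]
 [ 42.   140.57  89.41]]
tip [np.float64(324.183042394015), np.float64(191.5930174563591)] [321.5  195.35] [[158.29 -91.06]] 100.0
d9 line x by y [[-42.   137.72  17.91]
 [-30.   138.63  18.1 ]
 [-18.   138.14  18.47]
 [ -6.   138.    18.17]
 [  6.   138.21  15.83]
 [ 18.   116.43  24.45]
 [ 30.   143.13  46.  ]
 [ 42.   143.35  52.56]]
tip [np.float64(283.4918382352941), np.float64(161.62139705882353)] [282.78 163.22] [[ 150.94 -103.58]] 64.5
```

View pics/f9.png

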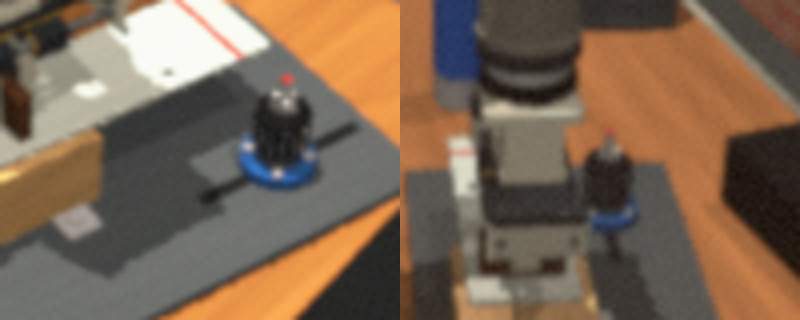

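The scene view gives the line at x_b 140.9 across its whole length, with zero slope, so it is square and flat. The side view shows the plate well clear of the chuck. One last calculation for the pin, from the overhead looks w4 and w5.

```bash
python3 - <<'E'
import sys;sys.argv=['']
from gap import *
for n in('w4','w5'):
    im=cv2.imread(f'pics/{n}.png').astype(np.float32);red=np.clip(im[...,2]-np.maximum(im[...,0],im[...,1])-40,0,None)
    r=np.zeros_like(red);r[108:140,240:275]=red[108:140,240:275];V,U=np.mgrid[:384,:512]
    print(n,'tip',B(n,[[(r*U).sum()/r.sum(),(r*V).sum()/r.sum()]],104.))
print('feel',[((np.array(c)-E)@x,(np.array(c)-E)@y) for c in((667.2,161.5),(668.4,162.0))])
for z in(101.,103.,105.): print('scene tip',z,B('s8',[[321.25,194.25]],z))
E
```

```text
w4 tip [[141.18 -99.01]]
w5 tip [[141.21 -99.04]]
feel [(np.float64(140.2570454243757), np.float64(-98.26902466609016)), (np.float64(141.0187755227128), np.float64(-99.32247958078143))]
scene tip 101.0 [[143.55 -95.09]]
scene tip 103.0 [[141.98 -96.76]]
scene tip 105.0 [[140.41 -98.44]]
```

The pin is at 141.1 and the line at 140.5–140.9, so they agree within about half a millimetre. Handing in while still gripping.

```bash
python3 -c "
from plant import *
print(close_job())"
```

```text
the job is handed in; nothing more can be done
None
```

The chuck is clamped on the pin, and the plate is out with its red line level with the pin. I handed the job in at about 23.6 s, with the arm still gripping the plate and pressing it down lightly (about 10 N).

**Chuck:** I turned the sleeve clockwise until the pads slipped at 0.7–1 N m. The white rib moved about 73–74°, and a second regrip and turn moved it no further, so I take it to be at its stop. The sleeve angle itself could not be read. The pin stayed upright, with the jaws on it.

**Plate:** I gripped it by the wooden grip, squared it by 6°, and slid it out along the block with its middle line about 1 mm off the block's. In the last images:
- **Level:** the red line is 140.9 mm beyond the block's edge (140.5 mm by the arm's own position), against 141.1–141.2 mm for the pin.
- **Square:** the line showed no measurable slope. Tool heading was within 0.1° of the block.
- **Clear:** the plate's side edge is about 30 mm from the chuck's sleeve.

**Checks that disagreed or failed:**
- The side camera's line reading (138–143 mm) was poor because the arm was in the way.
- The scene camera's pin tip reading (140.4–143.6 mm) depends on the tip height assumed. I relied on the overhead wrist views instead.
- I did no separate final check that the other objects on the bench are unmoved. The arm's path kept clear of them, and no unexpected contact forces appeared.

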